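Cover the section and draw the filter slide to its click for a picture

TASK

A polished section is lying in the well on top of the small inspection imager, ready to be photographed. Slide the flat black light cover fully shut over the well; only then draw the filter slide out by its upright knob until you feel its ball drop into the first notch, without running past it. Finish while still holding the knob between the fingers with the slide in that notch, since the picture is taken then; leave the block of levelling clay and the waiting specimens where they stand.

Things in the scene. Friction and masses are not known exactly. Their poses are not given: they have to be found in the camera images.
- imager: Inspection imager, fixed: low grey and aluminium box, 150 mm deep (its x, away from the robot) by 170 mm wide (its y, left); origin under its centre, z up. Flat stage 75 mm high with well and cover; grey lamp house behind (x 21 to 71 mm, top 100 mm). On the front at y = +20 mm an aluminium guide block (out to x = -97 mm, top 48 mm high) from which the filter slide comes.
- well (a point): Middle of the well, where the centre of the seated specimen belongs: at x = -30, y = +20, z = 55.5 mm in the imager's frame. Round pit 34 mm across, 30 mm deep, open to the stage top.
- specimen_mid (a point): Centre of the specimen in the well: disc 30 mm across, 21 mm tall, polished face down, loose in the pit with its back 9 mm below the stage top. Not to be handled.
- cover_grip (a point): Centre of the finger rib on the light cover. The cover: flat black plate 61 x 56 x 4 mm running across the stage between two low dark guides. On its middle stands the metal rib, 12 mm thick (imager's y), 36 mm long (imager's x), 26 mm tall, 81 to 107 mm above the worktop; guides and stops round it reach 85 mm. When the cover is shut the rib stands over the well's centre.
- light_cover (a joint): Position of the light cover in m: 0 = fully shut over the well (hard stop); 0.060 = fully open (hard stop). It is opened towards the imager's -y and shut by sliding it towards the imager's +y. Friction is light, 1 to 2 N; it stays where it is left. At the start it is open.
- filter_slide: Filter slide; origin at the centre of its black knob, an upright cylinder 16 mm across, 32 mm tall, 47 to 79 mm above the worktop, on a 9 mm stem on the slide's flat bar (30 mm wide, top 39 mm high). Axes as the imager's; y = +20 mm in its frame. It runs along the imager's x: home at x = -130 mm (33 mm before the guide block), drawn out to -x, outer stop -196 mm.
- first_notch (a point): Point fixed to the imager where the knob's centre stands when the slide is in its first notch: x = -160, y = +20, z = 63 mm in the imager's frame. A sprung ball in the guide block rides on the slide's edge, drops in here and, 30 mm farther out, in a second notch. A notch draws the slide in from 3 mm either side and takes 8 to 14 N to leave; elsewhere it runs at 1 to 3 N. It starts 22 to 30 mm short of this notch.
- clay_block: Block of tan levelling clay on the worktop right of the imager, 61 x 33 mm, 22 mm high; origin at the centre of its underside. Bystander.
- specimen_1: Waiting specimen, black disc 30 mm across and 18 mm tall, on the worktop right of the slide; origin at the centre of its foot. Bystander.
- specimen_5: Waiting specimen, black disc 30 mm across and 22 mm tall, on the worktop right of the slide; origin at the centre of its foot. Bystander.
There are look-alikes about, which are no part of the job. Leave any red or turquoise look-alike of the part that bears specimen_mid alone.

How it is judged:
On the way, in this order (a step that is already met when the one before it is completed fails the run):
1. the light cover is fully shut while the filter slide is still home (value of joint light_cover below 0.003 m and x of filter_slide in the frame of imager above -0.142 m and distance between specimen_mid and well below 0.008 m), for 0.1 s.
2. the filter slide is in its first notch, its knob held in the fingers (x of filter_slide in the frame of imager between -0.162 and -0.158 m and contact force between the fingers and filter_slide above 8 N), for 0.3 s.
At the end, for the whole second after the job is handed in: The light cover is within 3 mm of fully shut over the specimen in the well, the filter slide stands within 2 mm of its first notch and at rest, and the fingers still hold its knob (more than 8 N, both fingers together) (all of step 2 and value of joint light_cover below 0.003 m and distance between specimen_mid and well below 0.008 m and linear speed of filter_slide below 0.004 m/s); the arm keeps its last pose, push and grip.
It fails at once if the filter slide is drawn out (past 14 mm) while the cover is not shut (x of filter_slide in the frame of imager below -0.144 m and value of joint light_cover above 0.006 m).
It fails at once if the filter slide runs more than 10 mm past the first notch (x of filter_slide in the frame of imager below -0.17 m).
It fails at once if the clay block is moved more than 15 mm (distance of clay_block from where it was at the start of the episode above 0.015 m).
It fails at once if a waiting specimen is moved more than 15 mm (distance of specimen_1 from where it was at the start of the episode above 0.015 m).
It fails at once if a waiting specimen is moved more than 15 mm (distance of specimen_5 from where it was at the start of the episode above 0.015 m).
It also fails if it takes over 51 s, if anything falls off the work surface, if the arm or the gripper's body presses on something with over 40 N, if the wrist force passes 120 N, or if a joint passes its speed limit or range.

ROBOT

A 6-joint arm with a two-finger parallel gripper is mounted at the origin on a cart in front of the work surface, level with it; the furniture and walls round the work are solid. World frame = base frame: x ahead of the robot, y to its left, z up, the work surface at z = 0. Lengths are in m, angles in rad, forces in N, time in s.
With the tool pointing down it reaches from about 0.25 to 0.775 m from the base axis. Payload 8.9 kg.
Tool frame: the origin (TCP) lies on the mounting face of the last link; the fingertips stand 173 mm ahead of it and the grasp point (between the pads) lies 155 mm ahead of it (robot.tcp_to_grasp is the distance from the TCP to the grasp point, in m); y points along the fingers, z is the direction in which the jaws open and shut, and the axes are right-handed (so a half turn about y gives the same grasp; the last joint's range is limited). The gripper opens to 85 mm and grips with 20 to 120 N. Pads are 22 mm wide; open, the fingers measure 114 mm over their backs; the gripper's body (76 mm by 85 mm) begins 54 mm behind the grasp point. The pads swing forward as they close: fully open they stand 13 mm farther back than shut.
Start: joints at [1.156, 0.291, -0.153, 1.127, 0, 1.431], TCP at [0.143, 0.505, 0.405] pointing down, gripper open.
Joint ranges: [-2.52, 2.52], [-0.91, 1.74], [-1.3, 1.37], [-1.96, 2.02], [-1.52, 1.47], [-3.14, 3.14]. Speed limits (rad/s): [2.22, 2.22, 2.79, 3.14, 3.14, 3.14].

INTERFACE

Orientations are given as a unit quaternion [w, x, y, z].
In Python, from plant import robot gives the robot as it stands. The module is installed in compiled form; this text tells all that it offers.
- The arm moves only by the shell command python3 -m pendant 'ROWS'. ROWS is JSON, a list of rows, each a list of 5 numbers: the finger opening in mm, from 0 to 85.4, then the shift along the tool's x, y, z in units of 25 mm (1.0 is 25 mm), then the turn about the tool's y in units of 6 degrees (1.0 is 6 degrees). In form: [[jaw, dx, dy, dz, yaw], ...]. A call has 1 to 20 rows; each row is the pose to reach, as a shift and turn from the pose commanded when the call began, along the tool's axes at that moment; what a row does not reach only later rows make up. A row lasts 1/12 s, in which the tool goes at most 41.7 mm and 7.16 degrees, less where a joint would pass 70% of its speed; a pose out of reach is approached as far as the arm can. A call with a gripper value outside its range is refused whole. The fingers move at their own pace and stop on an object; the grip force is fixed at half the most. Time passes only in rows, so rows that repeat a pose let the fingers close. It gives the time, the measured TCP pose, the force and the opening at its end, in the units of the state.
- robot.get_state(): the state, without advancing time (a new reading comes with each control period).
- robot.capture(name): name is "side" or "top" or "wrist"; returns the picture (384x512x3 uint8, blue, green, red); there is no depth.
- robot.calibration(name): a dict with "camera_matrix" (3x3 intrinsics, pixels), "extrinsics" (4x4, takes a point from camera to world coordinates). Camera axes: x right, y down, z forward; pixel columns grow to the right and rows downward; lengths in m; the calibration is good to about 2 mm. A picture is of the moment at which its call begins: read the wrist's pose just before it. calibration takes no time and is no camera call; for the wrist camera it gives the pose at the moment of the call.
- robot.finish_job(): hands the job in, once; it reports no verdict.
The state is a dict: "time": time; "q": joint angles; "joint_velocities": joint speeds; "joint_efforts": joint torques, N m; "eef_pos": TCP position; "ee_rot": TCP orientation; "wrist_force": force on the tool from outside, world axes, zero at the start; "wrist_torque": the same for the moment, N m; "gripper_width": finger opening in m.
Only numpy, scipy, OpenCV 4.12 (cv2) and the standard library are available. Lean on these libraries where they do the work, as an engineer would, in place of code of your own. Each camera call takes 0.05 s, during which the arm holds its last target.

## Working session

There is one attempt and no reset: what is moved stays moved. The work goes in short steps, Python scripts to look and compute and a shell command to move; the robot and the scene stay as the last step left them, time stands still between calls to the robot, and variables do not carry over. Pictures are saved under pics/ and viewed, and the job is handed in when it is done.

```bash
mkdir -p pics; cat > h.py <<'E'
import numpy as np, cv2
from plant import robot
def ray(cal,u,v):
    K=np.array(cal["camera_matrix"]);T=np.array(cal["extrinsics"])
    d=T[:3,:3]@np.linalg.solve(K,[u,v,1.]);return T[:3,3],d
def onz(cal,u,v,z):
    o,d=ray(cal,u,v);return o+d*(z-o[2])/d[2]
def proj(cal,p):
    K=np.array(cal["camera_matrix"]);T=np.array(cal["extrinsics"])
    c=T[:3,:3].T@(np.array(p)-T[:3,3]);q=K@c;return q[:2]/q[2]
E
python3 - <<'E'
from h import *
s=robot.get_state()
for k in("time","eef_pos","ee_rot","wrist_force","gripper_width"):print(k,s[k])
for n in("top","side","wrist"):
    im=robot.capture(n);cv2.imwrite(f"pics/{n}0.png",im)
    c=robot.calibration(n);print(n,np.round(c["extrinsics"],3).tolist(),np.array(c["camera_matrix"])[0,0])
E
```

```text
time 0.0
eef_pos [0.14288948 0.50495093 0.40415073]
ee_rot [-0.69996352  0.70082064 -0.09733908  0.09709068]
wrist_force [ 0.36816118  0.76697002 -0.41189161]
gripper_width 0.08548803323731052
top [[0.004, -0.996, 0.086, 0.484], [-1.0, -0.006, -0.016, -0.302], [0.016, -0.086, -0.996, 1.032], [0.0, 0.0, 0.0, 1.0]] 493.29359194343675
side [[0.98, -0.086, 0.179, 0.425], [-0.198, -0.392, 0.898, -1.082], [-0.007, -0.916, -0.402, 0.417], [0.0, 0.0, 0.0, 1.0]] 460.7899543973256
wrist [[0.273, 0.929, 0.248, 0.082], [0.962, -0.264, -0.071, 0.523], [-0.001, 0.258, -0.966, 0.374], [0.0, 0.0, 0.0, 1.0]] 287.0341359457452
```

View pics/top0.png

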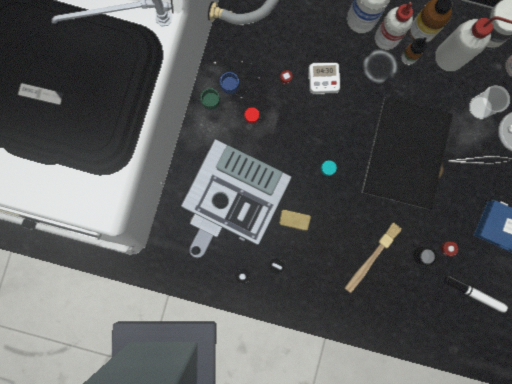

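View pics/side0.png

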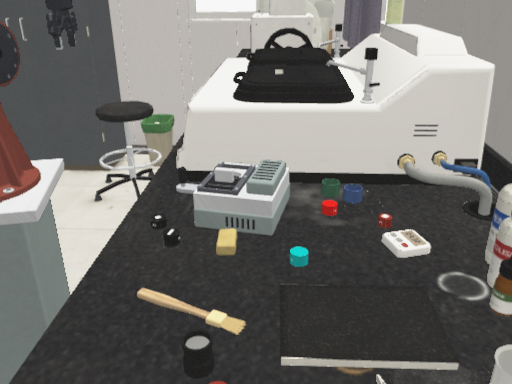

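Top view: the imager is at about (237,192), with the slide bar and knob at about (198,250), the clay at (295,220) and the waiting discs at (242,277) and (277,266). The red look-alike at (252,115) and the turquoise one at (329,168) stay untouched.

```bash
python3 - <<'E'
import cv2
a=cv2.imread("pics/top0.png")[130:290,170:320];cv2.imwrite("pics/c1.png",cv2.resize(a,None,fx=3.7,fy=3.7,interpolation=cv2.INTER_CUBIC)[:600])
a=cv2.imread("pics/side0.png")[140:260,140:310];cv2.imwrite("pics/c2.png",cv2.resize(a,None,fx=4.5,fy=4.5,interpolation=cv2.INTER_CUBIC)[:, :800])
E
```

```text
(no output)
```

View pics/c1.png

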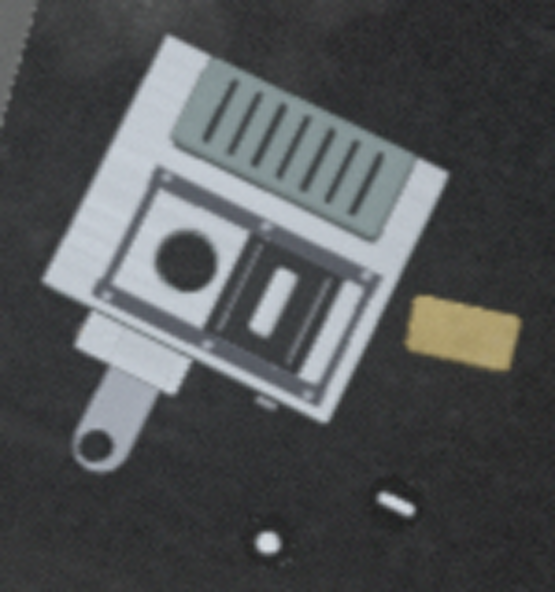

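View pics/c2.png

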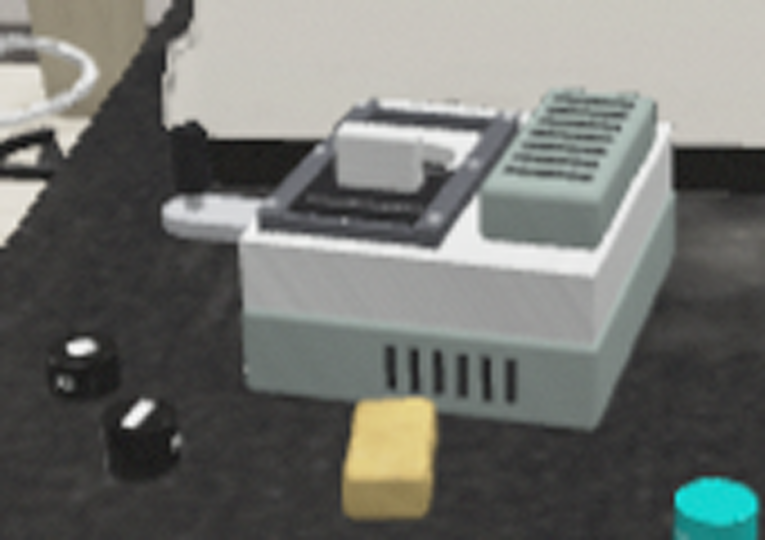

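View pics/wrist0.png

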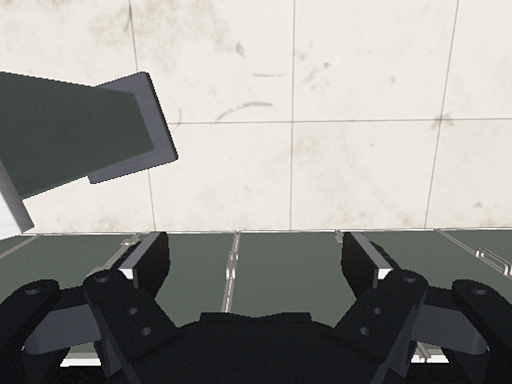

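The crops show the well open at (187,260), the cover to its right with the metal rib at (273,300), and the black knob at (96,446) at the end of the bar. Next I compute the imager frame from the stage corners.

```bash
python3 - <<'E'
from h import *
c=robot.calibration("top")
f=lambda u,v,z:onz(c,170+(u+.5)/3.7-.5,130+(v+.5)/3.7-.5,z)
BL=f(170,36,.075);BR=f(448,173,.075);FL=f(42,282,.075);FR=f(325,422,.075)
print(np.round([BL,BR,FL,FR],4).tolist())
print([round(np.linalg.norm(a-b),4) for a,b in((BL,BR),(FL,FR),(BL,FL),(BR,FR))])
x=(BL-FL)+(BR-FR);y=(BL-BR)+(FL-FR)
print(np.degrees(np.arctan2(x[1],x[0])),np.degrees(np.arctan2(-y[0],y[1])))
th=(np.arctan2(x[1],x[0])+np.arctan2(-y[0],y[1]))/2
C=(BL+BR+FL+FR)/4;R=np.array([[np.cos(th),-np.sin(th)],[np.sin(th),np.cos(th)]])
print("C",C,np.degrees(th))
for n,u,v,z in(("rib",273,300,.107),("knob",96,446,.079),("well",187,260,.075),("clay",464,332,.022),("s1",268,542,.02),("s5",396,503,.02)):
    p=f(u,v,z);print(n,np.round(p,4),np.round(R.T@(p-C)[:2],4))
for n,q in(("well",(-.03,.02)),("rib open",(-.03,-.04)),("knobhome",(-.13,.02)),("notch",(-.16,.02))):print(n,np.round(C[:2]+R@q,4))
E
```

```text
[[0.6671, -0.2333, 0.075], [0.5949, -0.3808, 0.075], [0.5361, -0.1679, 0.075], [0.4638, -0.3164, 0.075]]
[np.float64(0.1642), np.float64(0.1652), np.float64(0.1464), np.float64(0.146)]
-26.351871689975766 -26.014833242422505
C [ 0.56545977 -0.27461261  0.075     ] -26.18335246619914
rib [ 0.5259 -0.2893  0.107 ] [-0.029  -0.0307]
knob [ 0.4511 -0.1979  0.079 ] [-0.1365  0.0184]
well [ 0.5481 -0.2436  0.075 ] [-0.0293  0.0201]
clay [ 0.5125 -0.3939  0.022 ] [ 0.0051 -0.1304]
s1 [ 0.3971 -0.2863  0.02  ] [-0.1459 -0.0848]
s5 [ 0.4185 -0.3565  0.02  ] [-0.0958 -0.1383]
well [ 0.5474 -0.2434]
rib open [ 0.5209 -0.2973]
knobhome [ 0.4576 -0.1993]
notch [ 0.4307 -0.1861]
```

```bash
cat >> h.py <<'E'
from scipy.spatial.transform import Rotation as Ro
TH=np.radians(-26.18)
IX=np.array([np.cos(TH),np.sin(TH),0]);IY=np.array([-np.sin(TH),np.cos(TH),0])
C0=np.array([.5655,-.2746,0])
def toolR():
    q=robot.get_state()["ee_rot"];return Ro.from_quat([q[1],q[2],q[3],q[0]]).as_matrix()
def delta(target_tcp):
    s=robot.get_state();return toolR().T@(np.array(target_tcp)-np.array(s["eef_pos"]))/.025
E
python3 - <<'E'
from h import *
R=toolR();print(np.round(R,3))
z=R[:,2];zi=np.arctan2(z[1],z[0])
for s in(1,-1):
    g=s*IY;print("turn about world z deg",(np.degrees(np.arctan2(g[1],g[0])-zi)+180)%360-180)
print(robot.tcp_to_grasp)
c=robot.calibration("top")
for p in((.3,.2,.6),(.35,0,.45)):print(proj(c,p))
print("sink corner at z 0,.1,.2",[np.round(onz(c,140,247,z),3) for z in(0,.1,.2)], [np.round(onz(c,165,20,z),3) for z in(0,.2)])
cs=robot.calibration("side")
for z in(0,.05,.1,.15,.2):print(z,proj(cs,onz(c,140,247,z)))
E
```

```text
[[ 0.962 -0.     0.272]
 [-0.272 -0.001  0.962]
 [-0.    -1.    -0.001]]
turn about world z deg -10.375561124971341
turn about world z deg 169.62443887502866
0.1547
[-360.32916909  454.69816021]
[-15.06200614 349.82577341]
sink corner at z 0,.1,.2 [array([ 0.454, -0.074,  0.   ]), array([ 0.457, -0.096,  0.1  ]), array([ 0.46 , -0.118,  0.2  ])] [array([ 0.941, -0.116,  0.   ]), array([ 0.853, -0.152,  0.2  ])]
0 [182.86486839 181.20913789]
0.05 [182.25510528 162.72839462]
0.1 [181.60971113 143.16774339]
0.15 [180.92546884 122.42968001]
0.2 [180.198762   100.40459796]
```

```bash
python3 -m pendant '[[85,1,-0.4,-1.1,0.2],[85,2.1,-0.6,-2.2,0.4],[85,3.2,-0.6,-3.4,0.6],[85,4.3,-0.6,-4.6,0.8],[85,5.4,-0.6,-5.8,1],[85,6.5,-0.6,-7,1.2],[85,7.6,-0.6,-8.2,1.4],[85,8.6,-0.6,-9.2,1.6],[85,9.4,-0.6,-10.2,1.73],[85,10,-0.6,-11.6,1.73],[85,10.6,-0.6,-13,1.73],[85,11.2,-0.6,-14.4,1.73],[85,11.8,-0.6,-15.8,1.73],[85,12.4,-0.6,-17.2,1.73],[85,13,-0.6,-18.6,1.73],[85,13.5,-0.6,-20,1.73],[85,13.8,-0.6,-21,1.73],[85,13.8,-0.6,-21.2,1.73],[85,13.8,-0.6,-21.2,1.73]]'
python3 - <<'E'
from h import *
rib=C0-.03*IX-.031*IY
print(rib, delta(rib+[0,0,.36]), robot.get_state()["q"])
R=toolR();print(np.degrees(np.arccos(R[:,2]@IY)))
E
```

```text
time: 1.73
eef_pos: [0.3303, -0.1001, 0.4195]
ee_rot: [0.688, -0.688, 0.162, -0.161]
wrist_force: [-0.5, 1.0, 0.4]
gripper_width: 0.085
[ 0.52490066 -0.28918401  0.        ] [10.33489029  2.37372903 -3.31813073] [-5.06892083e-01 -6.78773442e-02 -5.26492823e-01  1.11283927e+00
 -1.25730351e-04 -4.64171599e-02]
0.20333841032378153
```

```bash
python3 -m pendant '[[85,1.2,0.2,-0.4,0],[85,2.5,0.5,-0.8,0],[85,3.8,0.8,-1.2,0],[85,5.1,1.1,-1.6,0],[85,6.4,1.4,-2,0],[85,7.7,1.7,-2.4,0],[85,8.9,2,-2.8,0],[85,9.8,2.2,-3.1,0],[85,10.3,2.35,-3.3,0],[85,10.3,2.35,-3.3,0],[85,10.3,2.35,-3.3,0]]'
python3 - <<'E'
from h import *
cal=robot.calibration("wrist");print(np.round(cal["extrinsics"],3).tolist())
im=robot.capture("wrist");cv2.imwrite("pics/w1.png",im)
cv2.imwrite("pics/t1.png",robot.capture("top"))
E
```

```text
time: 2.65
eef_pos: [0.5256, -0.285, 0.3603]
ee_rot: [0.689, -0.688, 0.16, -0.159]
wrist_force: [0.9, 0.2, -0.1]
gripper_width: 0.0852
[[0.441, 0.867, 0.231, 0.469], [0.897, -0.427, -0.112, -0.256], [0.001, 0.257, -0.967, 0.33], [0.0, 0.0, 0.0, 1.0]]
```

View pics/w1.png

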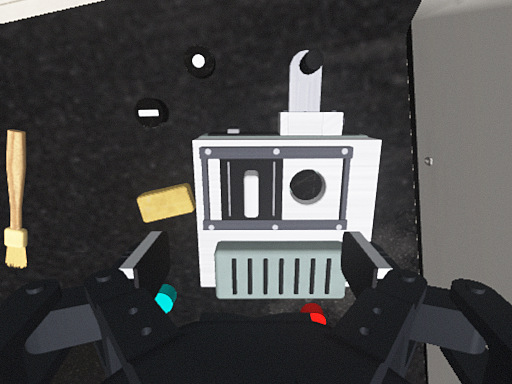

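The wrist view shows the rib at about (251,193) on the black cover, the open well at (307,186), the knob at (311,62), and the waiting discs and clay on the left.

```bash
python3 - <<'E'
from h import *
im=cv2.imread("pics/w1.png")
cv2.imwrite("pics/w1c.png",cv2.resize(im[30:240,180:390],None,fx=2.85,fy=2.85,interpolation=cv2.INTER_CUBIC))
g=cv2.cvtColor(im,cv2.COLOR_BGR2GRAY)
cal=robot.calibration("wrist")
R=np.array([IX[:2],IY[:2]])
def rep(n,u,v,z):
    p=onz(cal,u,v,z);print(n,(round(u,1),round(v,1)),np.round(p[:2],4),"img",np.round(R@(p-C0)[:2],4))
m=(g>120).astype(np.uint8);n,l,st,ce=cv2.connectedComponentsWithStats(m)
i=l[195,251];print(st[i]);rep("rib",*ce[i],.107)
m=(g<100).astype(np.uint8);n,l,st,ce=cv2.connectedComponentsWithStats(m)
i=l[186,307];print(st[i]);rep("well",*ce[i],.075)
for n,u,v in(("FL",381,139),("FR",193,139)):rep(n,u,v,.075)
b=im[40:110,280:335];print(cv2.cvtColor(b,cv2.COLOR_BGR2GRAY)[::3,::3])
E
```

```text
[244 170  15  48 683]
rib (np.float64(251.0), np.float64(193.9)) [ 0.5244 -0.2871] img [-0.0314 -0.0294]
[290 170  35  30 783]
well (np.float64(306.3), np.float64(184.5)) [ 0.5468 -0.242 ] img [-0.0312  0.021 ]
FL (381, 139) [ 0.5379 -0.1664] img [-0.0725  0.0849]
FR (193, 139) [ 0.4648 -0.315 ] img [-0.0725 -0.0807]
[[ 43  39  35  37  36  35  38  31  35  34  42  38  36  38  43  40  40  45
   42]
 [ 47  40  35  34  38  35  35  29  39  41  42  44  42  42  42  41  47  45
   35]
 [ 44  34  34  33  37  37  39  36  41  44  44  46  47  44  42  35  39  42
   36]
 [ 40  41  34  34  39  39  41  37  22  37  41  38  38  46  40  35  47  40
   44]
 [ 43  43  38  38  42  37 135 234 234 122  43  46  48  40  50  52  47  43
   45]
 [ 38  37  35  36  37 174 217 222  83  48  48  46  43  41  41  50  52  56
   55]
 [ 37  39  36  37  95 224 214 201  18  46  50  50  42  46  40  55  53  52
   52]
 [ 37  39  35  28 223 220 223   5  15  49  48  50  48  41  34  51  46  50
   44]
 [ 38  44  41  39 223 222 206  17  38  47  45  47  48  40  35  48  43  43
   42]
 [ 44  45  40 102 225 223 233  16  26  28  51  47  5
[... 463 characters left out ...]
 220 221 226 219 220 217 231  42  51  50  51
   42]
 [ 60  59  59 169 226 223 226 222 221 226 222 220 220 230  45  52  49  50
   41]
 [ 51  57  53 173 226 222 228 221 219 225 220 220 220 232  40  47  50  49
   46]
 [ 45  48  46 179 227 223 226 223 221 223 223 216 221 233  50  50  45  38
   48]
 [ 43  44  42 180 225 222 226 222 221 222 220 219 221 217  51  49  47  50
   54]
 [ 54  48  43 179 222 221 226 220 219 224 222 217 223 214  51  54  55  51
   48]
 [ 56  50  44 199 224 221 224 221 221 222 221 217 223 206  53  51  51  52
   51]
 [ 57  53  49 201 226 220 224 221 220 220 220 219 220 190  50  50  52  51
   54]
 [ 52  45  39 204 226 223 221 226 223 219 225 221 224 195  48  55  53  47
   38]]
```

View pics/w1c.png

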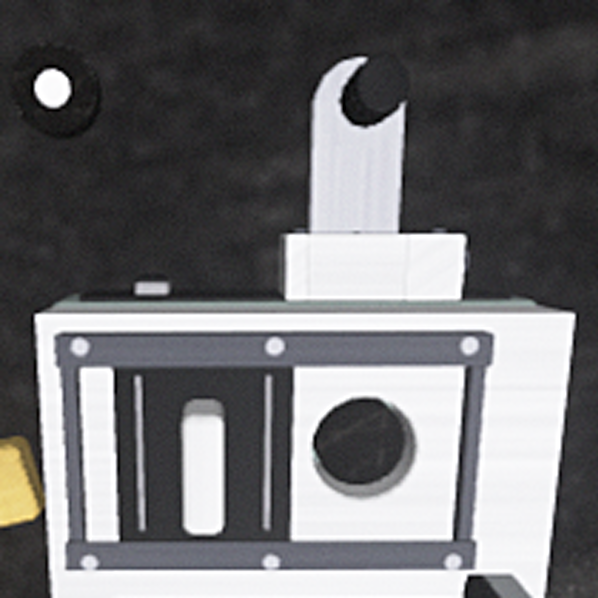

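```bash
python3 - <<'E'
from h import *
print(robot.get_state()["eef_pos"],delta([.5246,-.288,.262]))
E
```

```text
[ 0.52506873 -0.28482588  0.36113461] [ 0.04230222  3.96530685 -0.1236827 ]
```

```bash
python3 -m pendant '[[70,0.04,1,-0.12,0],[60,0.04,2,-0.12,0],[50,0.04,2.8,-0.12,0],[45,0.04,3.4,-0.12,0],[45,0.04,3.8,-0.12,0],[45,0.04,3.95,-0.12,0],[45,0.04,3.95,-0.12,0],[45,0.04,3.95,-0.12,0]]'
python3 - <<'E'
from h import *
cv2.imwrite("pics/w2.png",robot.capture("wrist"))
cv2.imwrite("pics/s2.png",cv2.resize(robot.capture("side")[100:260,140:340],None,fx=3.5,fy=3.5))
E
```

```text
time: 3.42
eef_pos: [0.5251, -0.2894, 0.2632]
ee_rot: [-0.689, 0.689, -0.16, 0.16]
wrist_force: [0.6, 0.1, 0.1]
gripper_width: 0.0452
```

View pics/w2.png

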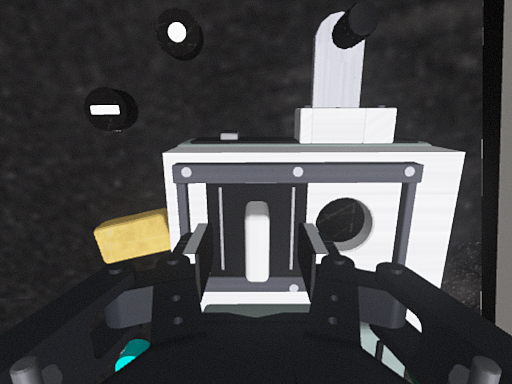

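View pics/s2.png

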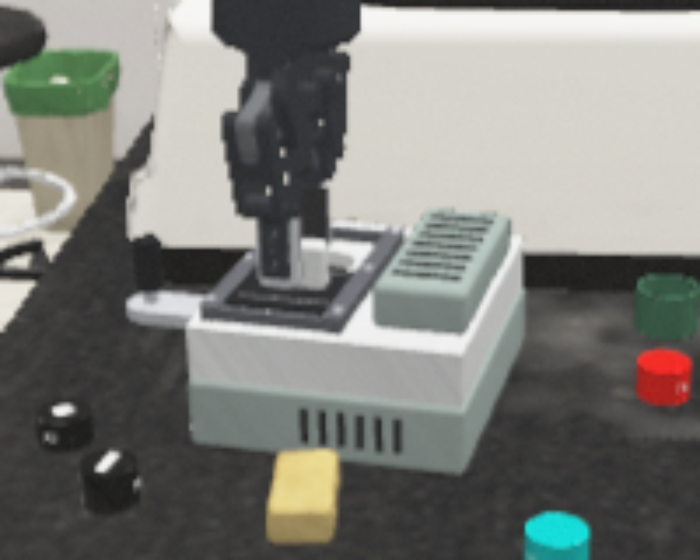

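The rib sits between the pads, with the fingertips clear of the guides. Closing on it now.

```bash
python3 -m pendant '[[8,0,0,0,0],[8,0,0,0,0],[8,0,0,0,0],[8,0,0,0,0],[8,0,0,0,0],[8,0,0,0,0],[8,0,0,0,0],[8,0,0,0,0]]'; python3 -c "
from h import *
s=robot.get_state();print(s['eef_pos'],s['wrist_force']);print((np.array(s['eef_pos'])-C0)@np.array([IX,IY]).T)"
```

```text
time: 4.18
eef_pos: [0.525, -0.2896, 0.2628]
ee_rot: [-0.689, 0.689, -0.16, 0.16]
wrist_force: [-1.1, 0.8, 6.4]
gripper_width: 0.0105
[ 0.5249861  -0.28963558  0.26283121] [-1.0822213   0.82961191  6.37179375]
[-0.02972409 -0.03136755]
```

```bash
python3 -m pendant '[[8,0,0,0.2,0],[8,0,0,0.4,0],[8,0,0,0.6,0],[8,0,0,0.8,0],[8,0,0,1,0],[8,0,0,1.2,0],[8,0,0,1.4,0],[8,0,0,1.6,0],[8,0,0,1.8,0],[8,0,0,1.9,0],[8,0,0,1.95,0],[8,0,0,2,0],[8,0,0,2,0]]'; python3 -c "
from h import *
s=robot.get_state();print(s['wrist_force']);print((np.array(s['eef_pos'])-C0)@np.array([IX,IY]).T, np.array(s['wrist_force'])@IY)
cv2.imwrite('pics/w3.png',robot.capture('wrist'))"
```

```text
time: 5.27
eef_pos: [0.547, -0.2446, 0.2629]
ee_rot: [-0.689, 0.689, -0.16, 0.16]
wrist_force: [-2.3, 1.3, 6.7]
gripper_width: 0.0102
[-2.29613312  1.33727202  6.7163354 ]
[-0.02982043  0.0187452 ] 0.1870475392493431
```

View pics/w3.png

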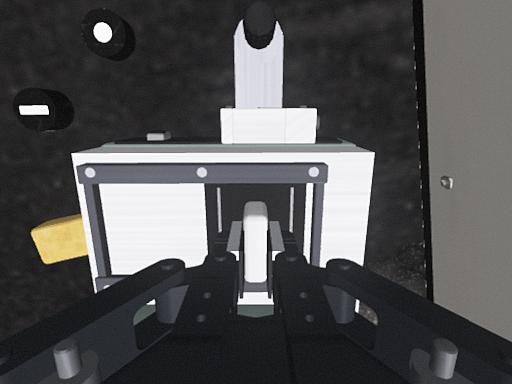

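The cover moved with the rib, and a thin gap to the end stop remains at about (308,200). I push on until I feel the stop.

```bash
for i in 1; do python3 -m pendant '[[8,0,0,0.04,0],[8,0,0,0.08,0],[8,0,0,0.08,0]]'; done; python3 -c "
from h import *
s=robot.get_state();print((np.array(s['eef_pos'])-C0)@np.array([IX,IY]).T, np.array(s['wrist_force'])@IY)"
```

```text
time: 5.57
eef_pos: [0.5478, -0.2429, 0.2629]
ee_rot: [-0.689, 0.689, -0.16, 0.16]
wrist_force: [-2.3, 0.9, 6.9]
gripper_width: 0.0105
[-0.02982118  0.02060734] -0.24820726389410885
```

```bash
python3 -m pendant '[[8,0,0,0.04,0],[8,0,0,0.08,0],[8,0,0,0.08,0]]'; python3 -c "
from h import *
s=robot.get_state();print((np.array(s['eef_pos'])-C0)@np.array([IX,IY]).T, np.array(s['wrist_force'])@IY)"
```

```text
time: 5.82
eef_pos: [0.5483, -0.242, 0.2629]
ee_rot: [-0.688, 0.69, -0.161, 0.16]
wrist_force: [-4.8, -4.6, 5.4]
gripper_width: 0.0108
[-0.02981522  0.02169157] -6.2421306547220965
```

```bash
python3 -m pendant '[[8,0,0,0.04,0],[8,0,0,0.08,0],[8,0,0,0.08,0]]'; python3 -c "
from h import *
s=robot.get_state();print((np.array(s['eef_pos'])-C0)@np.array([IX,IY]).T, np.array(s['wrist_force'])@IY)
cv2.imwrite('pics/w4.png',cv2.resize(robot.capture('wrist')[130:300,150:350],None,fx=3.5,fy=3.5))"
```

```text
time: 6.07
eef_pos: [0.5487, -0.2414, 0.2628]
ee_rot: [-0.686, 0.691, -0.161, 0.16]
wrist_force: [-9.5, -12.3, 5.9]
gripper_width: 0.0105
[-0.02977565  0.02241045] -15.213352569472628
```

View pics/w4.png

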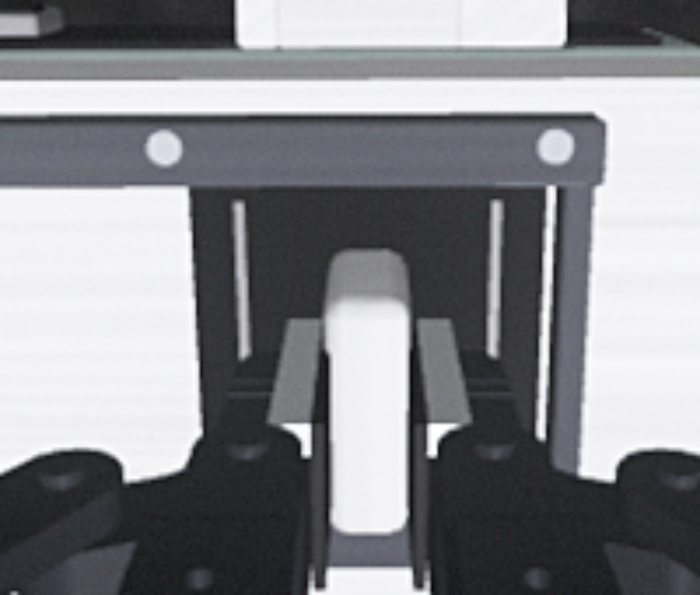

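I feel the hard stop at 15 N. The remaining 2 mm gap matches the 121 mm frame less 56 mm cover less 60 mm travel, which leaves about 2.5 mm at each end. I relax, release and lift.

```bash
python3 -m pendant '[[8,0,0,-0.05,0],[8,0,0,-0.05,0],[45,0,0,-0.06,0],[45,0,0,-0.06,0],[45,0,0,-0.06,0],[45,0,0,-0.06,0],[45,0,0,-0.06,0],[45,0,-0.6,-0.06,0],[45,0,-1.4,-0.06,0],[45,0,-2.4,-0.06,0],[45,-0.6,-3,-0.06,0],[45,-1.6,-3,-0.06,0],[45,-2.6,-3,-0.06,0],[45,-3.4,-3,-0.06,0],[45,-4,-3,-0.06,0],[45,-4,-3,-0.06,0],[45,-4,-3,-0.06,0]]'; python3 -c "
from h import *
s=robot.get_state();print((np.array(s['eef_pos'])-C0)@np.array([IX,IY]).T, s['wrist_force'])
cv2.imwrite('pics/w5.png',robot.capture('wrist'));cv2.imwrite('pics/t5.png',cv2.resize(robot.capture('top')[130:290,170:320],None,fx=3.7,fy=3.7,interpolation=cv2.INTER_CUBIC))"
```

```text
time: 7.53
eef_pos: [0.4592, -0.1964, 0.3376]
ee_rot: [-0.689, 0.689, -0.16, 0.16]
wrist_force: [0.2, -0.4, 0.2]
gripper_width: 0.0454
[-0.12994355  0.02327472] [ 0.16147058 -0.35396816  0.2291208 ]
```

View pics/w5.png

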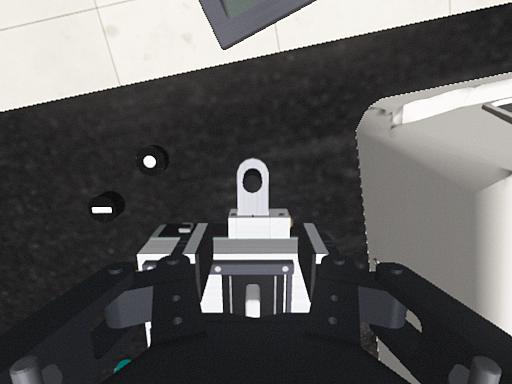

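View pics/t5.png

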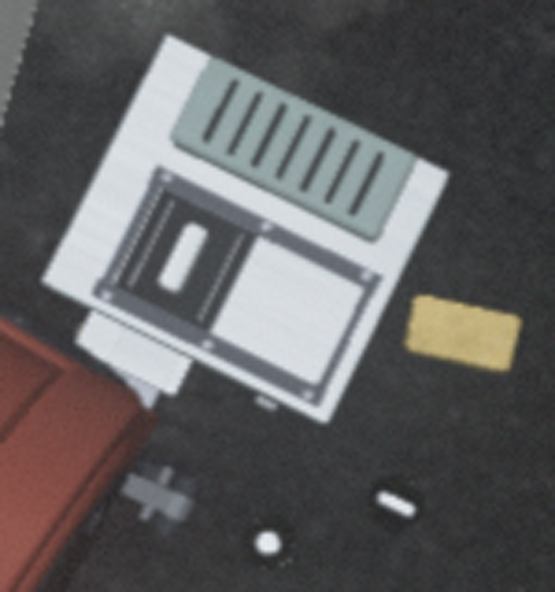

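The well is covered: the rib is over it at (183,256) in the top crop, and clay and discs are unmoved. In the wrist view the knob is at about (253,181). I measure both.

```bash
python3 - <<'E'
from h import *
im=cv2.imread("pics/w5.png");g=cv2.cvtColor(im,cv2.COLOR_BGR2GRAY)
cal=robot.calibration("wrist");ct=robot.calibration("top")
R=np.array([IX[:2],IY[:2]])
n,l,st,ce=cv2.connectedComponentsWithStats((g<110).astype(np.uint8))
i=l[181,253];print(st[i],ce[i])
cv2.imwrite("pics/w5c.png",cv2.resize(im[145:245,205:305],None,fx=6,fy=6,interpolation=cv2.INTER_CUBIC))
for z in(.079,.063,.047):
    p=onz(cal,*ce[i],z);print(z,np.round(R@(p-C0)[:2],4))
p=onz(ct,170+183.5/3.7-.5,130+256.5/3.7-.5,.107);print("rib",np.round(R@(p-C0)[:2],4))
E
```

```text
[243 168  19  25 374] [251.94117647 180.21390374]
0.079 [-0.1385  0.0215]
0.063 [-0.1347  0.0213]
0.047 [-0.1309  0.0211]
rib [-0.0295  0.0202]
```

View pics/w5c.png

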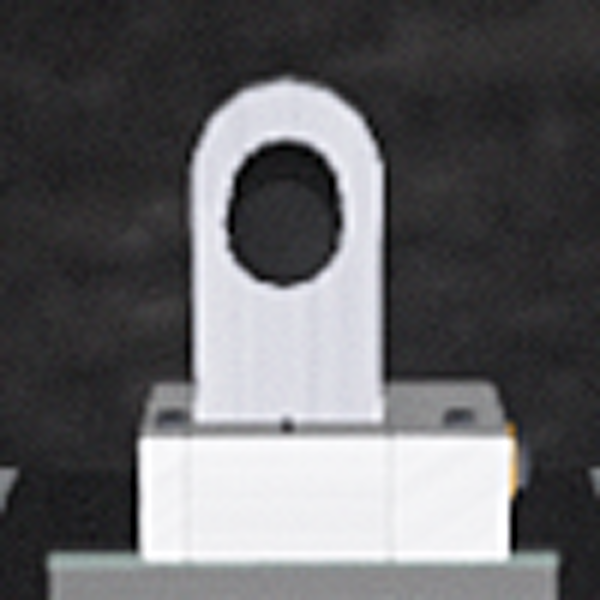

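```bash
python3 - <<'E'
from h import *
cal=robot.calibration("wrist")
R=np.array([IX[:2],IY[:2]])
for n,u,v,z in(("knobtop",285,232,.079),("block front edge",320,434,.048),("block L",140,434,.048),("block R",512,434,.048),("stage front",300,560,.073)):
    p=onz(cal,205+(u+.5)/6-.5,145+(v+.5)/6-.5,z);print(n,np.round(R@(p-C0)[:2],4))
s=robot.get_state()
k=C0-.135*IX+.0205*IY
print(delta(k+[0,0,.065+.1547]))
E
```

```text
knobtop [-0.1359  0.0216]
block front edge [-0.095   0.0267]
block L [-0.095 -0.002]
block R [-0.0949  0.0574]
stage front [-0.0847  0.0236]
[-0.24675071  4.70875724 -0.10655905]
```

```bash
python3 -m pendant '[[45,-0.25,0.8,-0.1,0],[45,-0.25,1.8,-0.1,0],[45,-0.25,2.8,-0.1,0],[45,-0.25,3.6,-0.1,0],[45,-0.25,4.2,-0.1,0],[45,-0.25,4.6,-0.1,0],[45,-0.25,4.7,-0.1,0],[45,-0.25,4.7,-0.1,0]]'; python3 -c "
from h import *
s=robot.get_state();print((np.array(s['eef_pos'])-C0)@np.array([IX,IY]).T, s['wrist_force'])
cv2.imwrite('pics/w6.png',robot.capture('wrist'))"
```

```text
time: 8.3
eef_pos: [0.4528, -0.1962, 0.2193]
ee_rot: [0.689, -0.689, 0.16, -0.16]
wrist_force: [0.2, -0.0, 0.1]
gripper_width: 0.045
[-0.13577085  0.02064608] [ 0.22956064 -0.03056424  0.09964294]
```

View pics/w6.png

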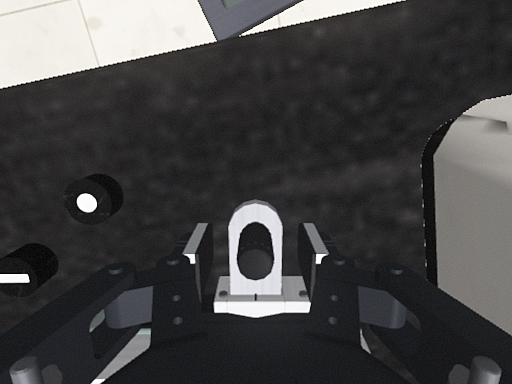

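The knob at (256,250) is centred between the pads. Closing.

```bash
python3 -m pendant '[[10,0,0,0,0],[10,0,0,0,0],[10,0,0,0,0],[10,0,0,0,0],[10,0,0,0,0],[10,0,0,0,0],[10,0,0,0,0]]'; python3 -c "
from h import *
s=robot.get_state();f=np.array(s['wrist_force']);print((np.array(s['eef_pos'])-C0)@np.array([IX,IY]).T, f@IX,f@IY,f[2])
cv2.imwrite('pics/w7.png',robot.capture('wrist'))"
```

```text
time: 8.93
eef_pos: [0.4529, -0.1963, 0.2207]
ee_rot: [-0.689, 0.689, -0.159, 0.161]
wrist_force: [-0.4, 0.6, 5.3]
gripper_width: 0.0146
[-0.13558599  0.02064199] -0.6267567393996172 0.3689972216488997 5.301822677654149
```

View pics/w7.png

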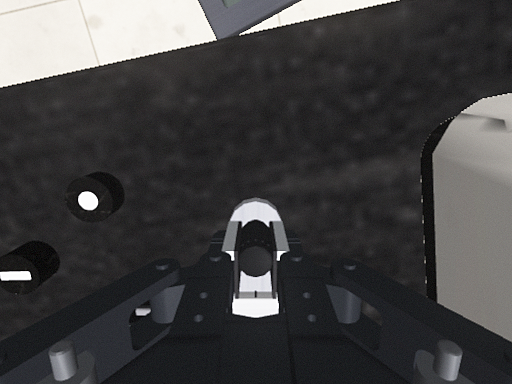

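Held (14.6 mm, the same 1.4 mm under nominal as on the rib). Pulling along tool -x: first 17.5 mm, then small steps.

```bash
cat > r.py <<'E'
from h import *
s=robot.get_state();f=np.array(s['wrist_force']);print("frame",np.round((np.array(s['eef_pos'])-C0)@np.array([IX,IY]).T,4),"F", np.round([f@IX,f@IY,f[2]],1),"w",s["gripper_width"])
E
python3 -m pendant '[[10,-0.1,0,0,0],[10,-0.2,0,0,0],[10,-0.3,0,0,0],[10,-0.4,0,0,0],[10,-0.5,0,0,0],[10,-0.6,0,0,0],[10,-0.7,0,0,0],[10,-0.7,0,0,0],[10,-0.7,0,0,0]]'; python3 r.py
```

```text
time: 9.73
eef_pos: [0.4366, -0.1883, 0.2206]
ee_rot: [-0.689, 0.689, -0.16, 0.16]
wrist_force: [-1.6, 0.6, 12.7]
gripper_width: 0.0142
frame [-0.1538  0.0206] F [-1.7 -0.2 12.7] w 0.014187524606368154
```

```bash
python3 -m pendant '[[10,-0.04,0,0,0],[10,-0.04,0,0,0]]'>/dev/null; python3 r.py;python3 -m pendant '[[10,-0.04,0,0,0],[10,-0.04,0,0,0]]'>/dev/null; python3 r.py;python3 -m pendant '[[10,-0.04,0,0,0],[10,-0.04,0,0,0]]'>/dev/null; python3 r.py
```

```text
frame [-0.1546  0.0206] F [-1.8 -0.1 13. ] w 0.014380825216476753
frame [-0.1555  0.0206] F [-0.9  0.  12.7] w 0.014115842588862906
frame [-0.1566  0.0206] F [-1.5 -1.  13.2] w 0.014435898191219538
```

```bash
python3 -c "
from h import *
im=robot.capture('wrist');cv2.imwrite('pics/w8.png',im)
a=cv2.imread('pics/w7.png')
cv2.imwrite('pics/w8c.png',np.hstack([cv2.resize(x[180:330,200:312],None,fx=3.5,fy=3.5,interpolation=cv2.INTER_CUBIC) for x in(a,im)]))"
```

```text
(no output)
```

View pics/w8c.png

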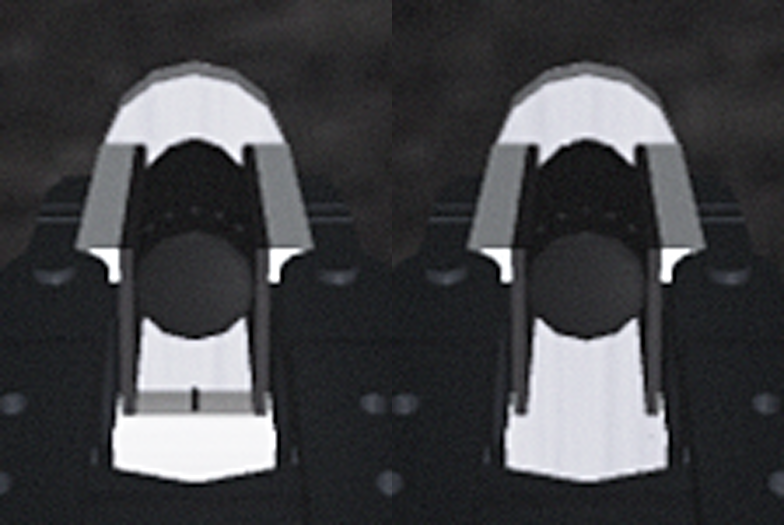

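The slide followed with no slip in the pads (21 mm so far). On in 0.5 mm steps, feeling for the ball.

```bash
python3 -m pendant '[[10,-0.02,0,0,0],[10,-0.02,0,0,0]]'>/dev/null; python3 r.py;python3 -m pendant '[[10,-0.02,0,0,0],[10,-0.02,0,0,0]]'>/dev/null; python3 r.py;python3 -m pendant '[[10,-0.02,0,0,0],[10,-0.02,0,0,0]]'>/dev/null; python3 r.py
```

```text
frame [-0.1572  0.0206] F [-2.4 -0.1 14.1] w 0.01429675234654719
frame [-0.1576  0.0206] F [-0.7  0.4 12.3] w 0.014243924362327085
frame [-0.1579  0.0206] F [ 0.2  0.3 11. ] w 0.014209099711389481
```

```bash
python3 -m pendant '[[10,-0.02,0,0,0],[10,-0.02,0,0,0]]'>/dev/null; python3 r.py;python3 -m pendant '[[10,-0.02,0,0,0],[10,-0.02,0,0,0]]'>/dev/null; python3 r.py;python3 -m pendant '[[10,-0.02,0,0,0],[10,-0.02,0,0,0]]'>/dev/null; python3 r.py
```

```text
frame [-0.1581  0.0206] F [1.8 0.5 9. ] w 0.014484821133067066
frame [-0.1584  0.0206] F [2.5 0.1 8.5] w 0.014565786215288366
frame [-0.1587  0.0206] F [4.  0.8 7.1] w 0.014594039519587996
```

The resistance is rising and motion per step has halved, so the ball seems to be in the notch. I open briefly so the notch can centre the slide, look, then regrip.

```bash
python3 -c "
from h import *
cv2.imwrite('pics/w9.png',robot.capture('wrist'))"
python3 -m pendant '[[26,0,0,0,0],[26,0,0,0,0],[26,0,0,0,0],[26,0,0,0,0]]'>/dev/null; python3 r.py
python3 -c "
from h import *
im=robot.capture('wrist');cv2.imwrite('pics/w10.png',im)
a=cv2.imread('pics/w9.png')
cv2.imwrite('pics/w10c.png',np.hstack([cv2.resize(x[180:330,200:312],None,fx=3.5,fy=3.5,interpolation=cv2.INTER_CUBIC) for x in(a,im)]))"
```

```text
frame [-0.1602  0.0207] F [-0.4 -0.6 -0.9] w 0.0258268796609562
```

View pics/w10c.png

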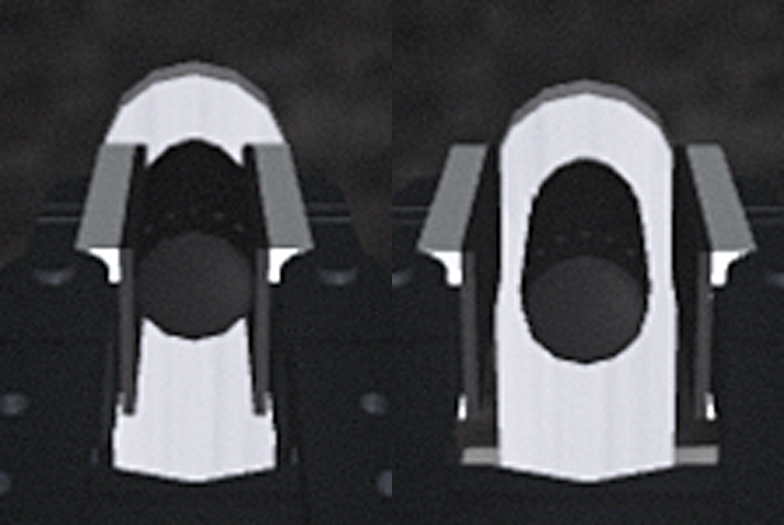

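On release the knob went back about 1.7 mm relative to the world, so it was pulled by the notch. I lift straight up for a clean measurement against the guide block edge.

```bash
python3 -m pendant '[[30,0,-0.5,0,0],[40,0,-1.4,0,0],[45,0,-2.4,0,0],[45,0,-3.4,0,0],[45,0,-4.2,0,0],[45,0,-4.6,0,0],[45,0,-4.6,0,0],[45,0,-4.6,0,0]]'>/dev/null; python3 r.py
python3 -c "
from h import *
im=robot.capture('wrist');cv2.imwrite('pics/w11.png',im)
cv2.imwrite('pics/w11c.png',cv2.resize(im[145:245,205:305],None,fx=6,fy=6,interpolation=cv2.INTER_CUBIC))"
```

```text
frame [-0.1597  0.0207] F [-0.9 -0.6 -0.2] w 0.045190151929928174
```

View pics/w11c.png

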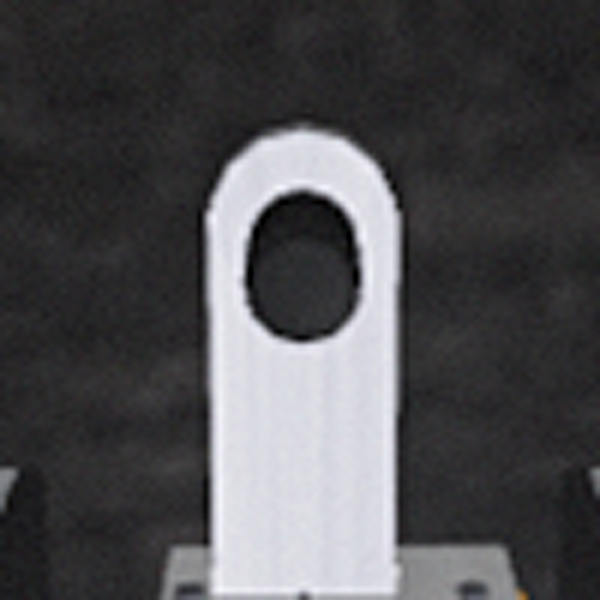

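```bash
python3 -c "
from h import *
im=cv2.imread('pics/w11.png')
cv2.imwrite('pics/w11d.png',cv2.resize(im[165:275,205:305],None,fx=5.4,fy=5.4,interpolation=cv2.INTER_CUBIC))"
```

```text
(no output)
```

View pics/w11d.png

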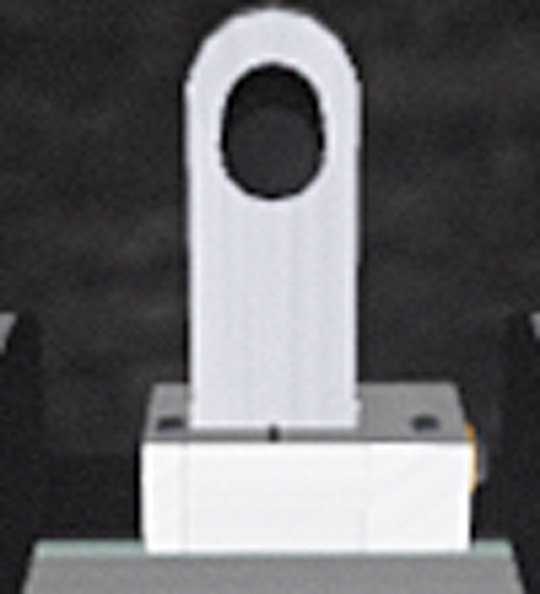

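```bash
python3 - <<'E'
from h import *
cal=robot.calibration("wrist")
R=np.array([IX[:2],IY[:2]])
for n,u,v,z in(("knobtop",273,150,.079),("block edge",300,441,.048),("stage",280,545,.075),("bar end",273,8,.039)):
    p=onz(cal,205+(u+.5)/5.4-.5,165+(v+.5)/5.4-.5,z);print(n,np.round(R@(p-C0)[:2],4))
for n,u,v,z in(("old bar end",285,77,.039),):
    pass
E
python3 r.py
```

```text
knobtop [-0.1607  0.0217]
block edge [-0.0976  0.0265]
stage [-0.0923  0.0227]
bar end [-0.175   0.0217]
frame [-0.16    0.0207] F [0.2 0.2 1. ] w 0.04500012474693866
```

Knob to block edge measures 63.1 mm, and 63 mm is wanted, so the slide is in the first notch. Down again and regrip.

```bash
python3 -m pendant '[[45,0,0.8,0,0],[45,0,1.8,0,0],[45,0,2.8,0,0],[45,0,3.6,0,0],[45,0,4.2,0,0],[45,0,4.5,0,0],[45,0,4.6,0,0],[45,0,4.6,0,0],[45,0,4.6,0,0],[45,0,4.6,0,0]]'>/dev/null; python3 r.py
python3 -m pendant '[[10,0,0,0,0],[10,0,0,0,0],[10,0,0,0,0],[10,0,0,0,0],[10,0,0,0,0],[10,0,0,0,0],[10,0,0,0,0],[10,0,0,0,0],[10,0,0,0,0],[10,0,0,0,0],[10,0,0,0,0],[10,0,0,0,0]]'; python3 r.py
python3 -c "
from h import *
im=robot.capture('wrist');cv2.imwrite('pics/w12.png',im)
a=cv2.imread('pics/w10.png')
cv2.imwrite('pics/w12c.png',np.hstack([cv2.resize(x[180:330,200:312],None,fx=3.5,fy=3.5,interpolation=cv2.INTER_CUBIC) for x in(a,im)]))
cv2.imwrite('pics/t12.png',cv2.resize(robot.capture('top')[130:290,170:320],None,fx=3.7,fy=3.7,interpolation=cv2.INTER_CUBIC))"
```

```text
frame [-0.1592  0.0206] F [-0.  -0.5  0.1] w 0.04495687417923683
time: 14.27
eef_pos: [0.4316, -0.1858, 0.2204]
ee_rot: [-0.689, 0.689, -0.16, 0.161]
wrist_force: [-0.4, -0.6, 5.8]
gripper_width: 0.0144
frame [-0.1593  0.0206] F [-0.1 -0.8  5.8] w 0.014397099750002666
```

View pics/w12c.png

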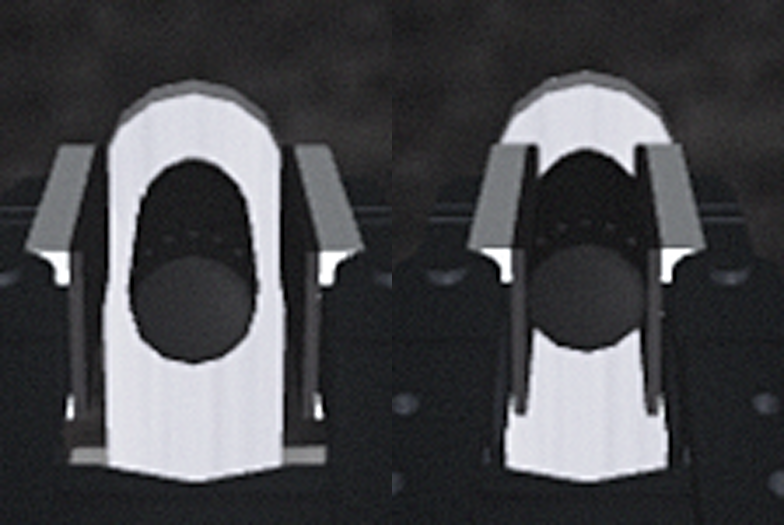

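View pics/t12.png

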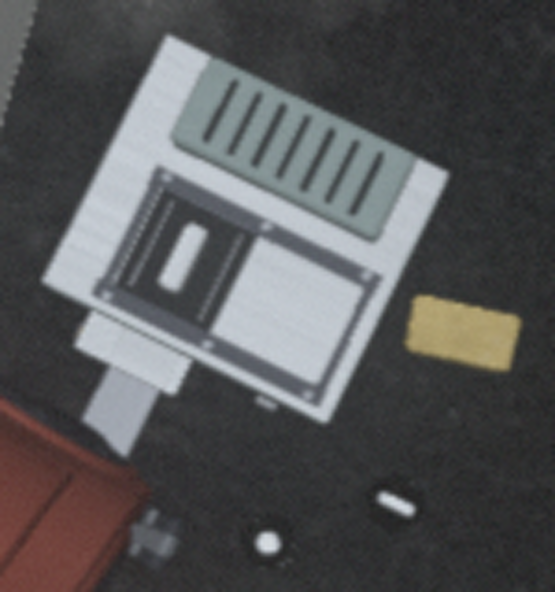

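The slide is in the notch with almost no side load, the knob is held, the cover is shut, and the clay and discs are where they were. Handing in.

```bash
python3 r.py; python3 -c "
from plant import robot
print(robot.finish_job())"
```

```text
frame [-0.1593  0.0206] F [-0.9 -0.4  5.2] w 0.014371719301001739
the job is handed in; nothing more can be done
None
```

I slid the light cover shut, drew the filter slide out to its first notch, and handed the job in at about 14 s with the knob still held. `finish_job` reports no verdict, so the result rests on my own checks.

- **Cover:** I slid it by its rib until it hit the hard stop, which I felt at about 15 N. Afterwards the top camera put the rib at y = +20.2 mm, where +20 is fully shut.
- **Slide:** I drew it out in small steps until the resistance rose. Then I opened the fingers briefly so the ball could centre it, and the knob settled back about 1.7 mm. The knob stood 63.1 mm from the guide block edge, where 63 mm is the first notch.
- **Grip at hand-in:** the fingers held the knob at a 14.4 mm opening reading, with almost no force along the slide. That reading was under the knob's 16 mm, as it was on the rib. I could not read the finger force directly.
- **Bystanders:** the clay and both waiting specimens looked unmoved in the last top view.

**Disagreements:**
- My camera-derived imager frame was off by up to about 2 mm. The block edge read -95.0 mm in one view and -97.6 mm in another, against the given -97. I therefore judged the notch by the knob-to-block distance and by feel.
- The force along the slide was small and slightly negative before the notch, where 1 to 3 N of drag was expected. There was also an upward force of 5 to 14 N while gripping that I did not explain.

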